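Vent the wide pressure canister through its lock-nut valve

ROBOT

A 6-joint arm with a two-finger parallel gripper is mounted at the origin on the work surface; the furniture and walls round the work are solid. World frame = base frame: x ahead of the robot, y to its left, z up, the work surface at z = 0. Lengths are in m, angles in rad, forces in N, time in s.
With the tool pointing down it reaches from about 0.35 to 0.85 m from the base axis. Payload 8.1 kg.
Tool frame: the origin (TCP) lies at the very end of the fingers, on their centre line; the grasp point (between the pads) lies robot.grip_point_offset behind it (robot.grip_point_offset is the distance from the TCP to the grasp point, in m); z points along the fingers, y is the line along which they close (so a half turn about z gives the same grasp; the last joint's range is limited). The gripper opens to 93 mm and grips with 3 to 60 N. Pads are 15 mm wide; open, the fingers measure 128 mm over their backs; the gripper's body (75 mm by 188 mm) begins 65 mm behind the grasp point.
Start: joints at [1.12, 0.13, 1.488, -0, 1.523, -0.085], TCP at [0.215, 0.56, 0.187] pointing down, gripper open.
Joint ranges: [-2.96, 2.96], [-0.89, 2.26], [0.02, 2.5], [-1.34, 4.48], [0, 2.73], [-2.66, 2.66]. Speed limits (rad/s): [2.39, 2.39, 2.79, 3.14, 3.14, 3.14].

INTERFACE

Orientations are given as a rotation vector (axis times angle).
In Python, from plant import robot, eyes gives the robot as it stands. The module is installed in compiled form; this text tells all that it offers.
- The arm moves only by the tool apply_moves, never from a script. Its argument "steps" is one flat list of numbers, 7 for each row, row after row: the shift along the tool's x, y, z in units of 30 mm (1.0 is 30 mm), then the turn, a rotation vector about the tool's x, y, z in units of 6 degrees (1.0 is 6 degrees), then the opening in per cent of the stroke, from 0 (shut) to 100 (fully open). In form: [dx, dy, dz, ax, ay, az, fingers, dx, dy, dz, ax, ay, az, fingers, ...]. A call has 1 to 12 rows; each row shifts and turns the commanded pose from where the row before left it, along the tool's axes as they then stand; what a row does not reach is not made up. A row lasts 1/12 s, in which the tool goes at most 41.7 mm and 7.16 degrees, less where a joint would pass 70% of its speed; a pose out of reach is approached as far as the arm can. A call is refused whole if a number of a shift passes 1 or a number of a turn 1, either way. A call with a gripper value outside its range is refused whole. The fingers move at their own pace and stop on an object; "grip_force" is the grip in N (left out, the last holds). Time passes only in rows, so rows that do not move let the fingers close. It gives the time, the measured TCP pose, the force, the opening and the grip force at its end, in the units of the state.
- robot.read_state(): the state, without advancing time (a new reading comes with each control period).
- eyes.read_camera(name): name is "side" or "top" or "wrist"; returns the picture (400x640x3 uint8, red, green, blue); there is no depth.
- eyes.calibration(name): a dict with "K" (3x3 intrinsics, pixels), "R" (3x3) and "t" (3): a world point X has camera coordinates R X + t. Camera axes: x right, y down, z forward; pixel columns grow to the right and rows downward; lengths in m; the calibration is good to about 2 mm. A picture is of the moment at which its call begins: read the wrist's pose just before it. calibration takes no time and is no camera call; for the wrist camera it gives the pose at the moment of the call.
- robot.close_job(): hands the job in; it is judged then, once.
Trained networks look in the newest picture that a camera, given by its name, has taken for a name from the list of things; names that differ only in an ending like _2 or _b are one class to them, and where a whole thing is asked for, a point or a joint stands for the part that bears it (a point fixed in the world has none). Each returns a list of dicts, best first, with "conf" (0 to 1); they miss things now and then, are a little off and sometimes report something else, mostly with a low value. They report only what shows in the picture. A call takes as long as a camera call.
- eyes.search_frame(camera, thing): "rect" ([left, top, width, height] in pixels, round what is visible of it).
- eyes.place_of(camera, thing): "xy" ([column, row] in pixels: a listed point, or the origin of a listed thing).
The state is a dict: "t": time; "q": joint angles; "dq": joint speeds; "joint_torque": joint torques, N m; "tool_pos": TCP position; "orientation": TCP orientation; "force": force on the tool from outside, world axes, zero at the start; "wrist_torque": the same for the moment, N m; "opening": finger opening in m; "gripper_force": force on a finger pad.
Only numpy, scipy, OpenCV 4.12 (cv2) and the standard library are available. Lean on these libraries where they do the work, as an engineer would, in place of code of your own. Each camera call takes 0.05 s, during which the arm holds its last target. There are 200 camera calls.

TASK

Bleed the pressure from the short, wide canister: unscrew the knurled lock nut of its vent valve (anticlockwise from above) all the way to its stop, then press the freed valve tip fully down, keep it down for about two seconds, and let it spring back up. Leave the nut unscrewed, and leave the tall, narrow canister and the glassware round about as they are.

Things in the scene. Friction and masses are not known exactly. Their poses are not given: they have to be found in the camera images.
- wide: the short, wide steel canister, bolted to the bench; origin on its axis at the bench. 90 mm across (98 at the foot), body 70 mm high, then a shallow cone to 88 mm, then the valve's neck (31 mm across up to 92 mm, 23 mm across above) up to 112 mm. On its -x side a latch and a capped outlet stub stand out up to 20 mm. The two canisters may have changed places
- wide_nut_mid (a point): centre, half-way up, of the dark knurled lock nut on top of the wide canister's neck: round, 42 mm across (43 over the knurls), 24 mm high, axis vertical, to be gripped from any side. Lower face 112 mm above the bench when tight; fingertips may reach 18 mm below it beside the neck. It rides on the valve stem and rises 7 mm over its travel; the point moves with it
- wide_nut (a joint): turn of the wide canister's nut, rad: 0 tight on the neck, 3.14 (half a turn, a hard stop) fully unscrewed; grows anticlockwise seen from above; starts between 0 and 0.5. Friction about 0.08 N m; it stays where it is left. Coarse thread: 2.2 mm of rise per rad
- wide_tip_top (a point): centre of the flat top of the wide canister's valve tip: a plain steel pin, 18 mm across, on the nut's axis, 160 mm above the bench; it stands 24 mm above the nut's upper face when the nut is tight, 17 mm when it is unscrewed
- wide_tip (a joint): how far the wide canister's tip is pressed, m: 0 up (sprung, returns by itself), 0.006 fully down; 2.4 N to start, 6 N fully down. The nut goes down with it until it meets the neck, so the tip can go down only as far as the nut has been unscrewed (2.2 mm per rad); full travel needs 2.7 rad or more
- tall: the tall, narrow steel canister, bolted to the bench, not to be worked on; origin on its axis at the bench. 62 mm across (70 at the foot), body 125 mm high, with the same valve on top: nut's lower face at 167 mm, valve tip at 215 mm
- tall_nut_mid (a point): centre, half-way up, of the tall canister's nut (same sizes as the other); to be left alone
- tall_nut (a joint): turn of the tall canister's nut, rad, 0 tight; to be left alone
- tall_tip (a joint): how far the tall canister's valve tip is pressed, m, 0 up; to be left alone
- beaker_near_mid (a point): centre, half-way up, of a loose beaker (61 x 64 mm, 72 mm high) standing between the two canisters; bystander
- beaker_far_mid (a point): centre, half-way up, of a loose beaker (61 x 64 mm, 72 mm high) farther back; bystander
- amber_mid (a point): centre, half-way up, of an amber reagent bottle with a black cap (55 mm across, 115 mm high), loose; bystander

How it is judged:
On the way, in this order (a step that is already met when the one before it is completed fails the run):
1. the wide canister's nut is unscrewed to its stop (2.75 rad or more) (value of joint wide_nut above 2.75 rad), for 0.2 s.
2. the freed valve tip is held fully down (4.5 mm or more of its 6 mm) for one second (value of joint wide_tip above 0.0045 m and value of joint wide_nut above 2.6 rad), for 1 s.
At the end, for the whole second after the job is handed in: the wide canister's nut is still unscrewed (2.6 rad or more) and its valve tip has sprung back up (within 1.5 mm); the tall canister's nut is within 0.3 rad of tight and its tip up (within 2 mm); both loose beakers and the amber bottle are within 30 mm of where they stood (value of joint wide_nut above 2.6 rad and value of joint wide_tip below 0.0015 m and value of joint tall_nut below 0.3 rad and value of joint tall_tip below 0.002 m and distance of each of beaker_near_mid, beaker_far_mid, amber_mid from where it was at the start of the episode below 0.03 m); the robot touches nothing.
It fails at once if the tall canister's nut turned by more than 0.3 rad or its tip pressed by more than 2 mm (value of joint tall_nut above 0.3 rad or value of joint tall_tip above 0.002 m).
It fails at once if a loose beaker or the amber bottle moved by more than 30 mm (distance of any of beaker_near_mid, beaker_far_mid, amber_mid from where it was at the start of the episode above 0.03 m).
It also fails if it takes over 64 s, if anything falls off the work surface, if the arm or the gripper's body presses on something with over 40 N, if the wrist force passes 120 N, or if a joint passes its speed limit or range.

## Working session

There is one attempt and no reset: what is moved stays moved. The work goes in short steps, Python scripts to look and compute and a tool call to move; the robot and the scene stay as the last step left them, time stands still between calls to the robot, and variables do not carry over. Pictures are saved under pics/ and viewed, at most 10 in all, crops included, and the job is handed in when it is done.

Besides the shell and the picture viewer there is one more tool, called as name(argument=value, ...), one argument or row to a line, values as JSON. apply_moves: Moves the arm, as the interface text tells. Its arguments: {"type":"object","properties":{"steps":{"type":"array"},"grip_force":{"type":"number"}},"required":["steps"]}

```bash
mkdir -p pics; cat > h.py <<'E'
import numpy as np,cv2
from scipy.spatial.transform import Rotation as Rn
from plant import robot,eyes
def ray(cam,xy,z,c=None):
    c=c or eyes.calibration(cam);K,R,t=[np.array(c[k]) for k in('K','R','t')]
    d=R.T@np.linalg.inv(K)@np.array([*xy,1]);o=-R.T@t
    return o+d*(z-o[2])/d[2]
def snap(cam,f=None):
    c=eyes.calibration(cam);im=eyes.read_camera(cam)
    if f: cv2.imwrite('pics/'+f,im[:,:,::-1])
    return c
E
python3 - <<'E'
from h import *
s=robot.read_state();print(s['t'],s['tool_pos'],s['orientation'],s['opening'],robot.grip_point_offset)
Z=dict(wide_nut_mid=.124,wide_tip_top=.16,tall_nut_mid=.179,wide=0,tall=0,beaker_near_mid=.036,beaker_far_mid=.036,amber_mid=.0575)
for cam in('top','side'):
    c=snap(cam,cam+'0.png')
    for n,z in Z.items():
        for d in eyes.place_of(cam,n)[:2]: print(cam,n,np.round(d['xy']),round(d['conf'],2),ray(cam,d['xy'],z,c).round(3))
E
```

```text
0.0 [0.21432316 0.55977264 0.18621449] [-5.71265394e-01 -3.08872027e+00  2.68208988e-03] 0.09282790390346246 0.0188
top wide_nut_mid [252. 225.] 0.63 [0.467 0.373 0.124]
top wide_tip_top [250. 224.] 0.54 [0.468 0.371 0.16 ]
top tall_nut_mid [441. 238.] 0.63 [ 0.426 -0.053  0.179]
top wide [258. 228.] 0.86 [0.467 0.378 0.   ]
top tall [421. 242.] 0.86 [ 0.419 -0.056  0.   ]
top beaker_near_mid [344. 245.] 0.81 [0.416 0.152 0.036]
top beaker_near_mid [422. 238.] 0.64 [ 0.429 -0.051  0.036]
top amber_mid [197. 168.] 0.84 [0.624 0.527 0.057]
side wide_nut_mid [363. 225.] 0.45 [0.464 0.381 0.124]
side wide_tip_top [358. 210.] 0.78 [0.473 0.362 0.16 ]
side tall_nut_mid [333. 154.] 0.65 [ 0.424 -0.049  0.179]
side wide [356. 266.] 0.84 [0.48  0.377 0.   ]
side tall [330. 199.] 0.9 [ 0.434 -0.066  0.   ]
side beaker_near_mid [351. 214.] 0.66 [0.419 0.145 0.036]
side beaker_near_mid [332. 201.] 0.24 [0.45  0.029 0.036]
side beaker_far_mid [297. 270.] 0.69 [0.646 0.402 0.036]
side amber_mid [316. 296.] 0.69 [0.627 0.543 0.057]
```

```bash
python3 -c "
import cv2,numpy as np
a=cv2.imread('pics/top0.png');b=cv2.imread('pics/side0.png')
cv2.imwrite('pics/both.png',cv2.resize(np.vstack([a,b]),(480,600)))"
```

```text
(no output)
```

View pics/top0.png

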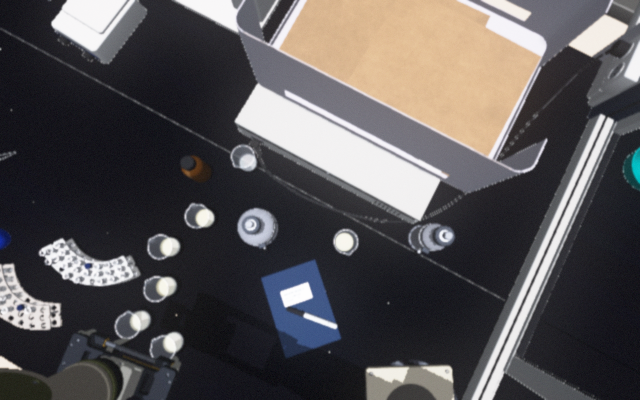

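View pics/side0.png

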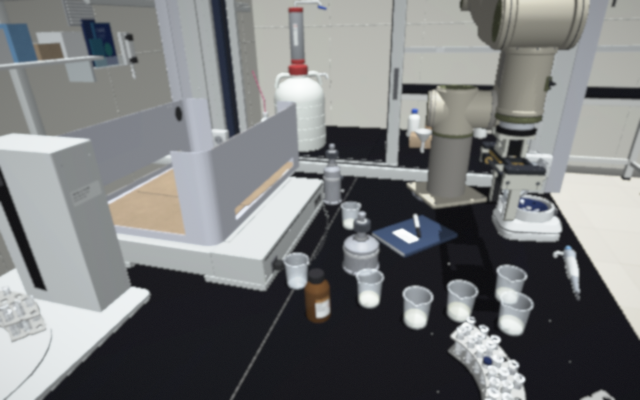

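The wide canister is at about (0.467, 0.373), at (257,228) in the top view and (361,240) in the side view. The tall one is far off at y≈-0.05, and the beakers and the amber bottle are well below the fingers' working height. I'll go above it first.

```bash
cat >> h.py <<'E'
def to(p):
    s=robot.read_state();R=Rn.from_rotvec(s['orientation']).as_matrix()
    print('t',round(s['t'],2),'pos',np.round(s['tool_pos'],4),'q',np.round(s['q'],2),'F',np.round(s['force'],1),'open',round(s['opening'],4))
    print('axes x',R[:,0].round(3),'y',R[:,1].round(3),'z',R[:,2].round(3))
    if p is not None: print('units',(R.T@(np.array(p)-s['tool_pos'])/.03).round(2))
E
python3 -c "
from h import *
to([.467,.373,.25])"
```

```text
t 0.9 pos [0.2146 0.5603 0.1872] q [ 1.12  0.13  1.49  0.    1.52 -0.09] F [ 0.1 -0.4  0.4] open 0.093
axes x [-0.934  0.358  0.   ] y [0.358 0.934 0.   ] z [ 0.  0. -1.]
units [-10.09  -2.82  -2.09]
```

apply_moves(
  steps=[0, 0, -1, 0, 0, 0, 100, -0.9, -0.26, -1, 0, 0, 0, 100, -0.9, -0.26, -0.1, 0, 0, 0, 100, -0.9, -0.26, 0, 0, 0, 0, 100, -0.9, -0.26, 0, 0, 0, 0, 100, -0.9, -0.26, 0, 0, 0, 0, 100, -0.9, -0.26, 0, 0, 0, 0, 100, -0.9, -0.26, 0, 0, 0, 0, 100, -0.9, -0.26, 0, 0, 0, 0, 100, -1, -0.26, 0, 0, 0, 0, 100, -1, -0.26, 0, 0, 0, 0, 100, -0.9, -0.26, 0, 0, 0, 0, 100],
)

```text
t: 1.9
tool_pos: [0.4682, 0.3706, 0.2503]
orientation: [0.572, 3.089, 0.0]
force: [-0.2, 0.3, 1.0]
opening: 0.0928
gripper_force: 0.0
```

apply_moves(
  steps=[0, 0, 0, 0, 0, 0, 100, 0, 0, 0, 0, 0, 0, 100, 0, 0, 0, 0, 0, 0, 100],
)

```text
t: 2.15
tool_pos: [0.4666, 0.372, 0.2502]
orientation: [-0.572, -3.089, -0.0]
force: [-0.3, 0.0, 0.5]
opening: 0.0931
gripper_force: 0.0
```

```bash
python3 - <<'E'
from h import *
to([.467,.373,.25])
c=snap('wrist','w1.png')
for n,z in dict(wide_nut_mid=.124,wide_tip_top=.16,wide=0).items():
    for d in eyes.place_of('wrist',n)[:2]: print(n,np.round(d['xy']),round(d['conf'],2),ray('wrist',d['xy'],z,c).round(4))
E
```

```text
t 2.15 pos [0.4666 0.372  0.2502] q [ 0.59  0.1   1.4   0.    1.63 -0.62] F [-0.3  0.   0.5] open 0.0931
axes x [-0.934  0.358  0.001] y [0.358 0.934 0.   ] z [-0.  0. -1.]
units [-0.    0.04  0.01]
wide_nut_mid [326. 188.] 0.98 [0.4687 0.3776 0.124 ]
wide_tip_top [325. 202.] 0.8 [0.4706 0.376  0.16  ]
wide [323. 168.] 0.84 [0.4714 0.3755 0.    ]
```

View pics/w1.png

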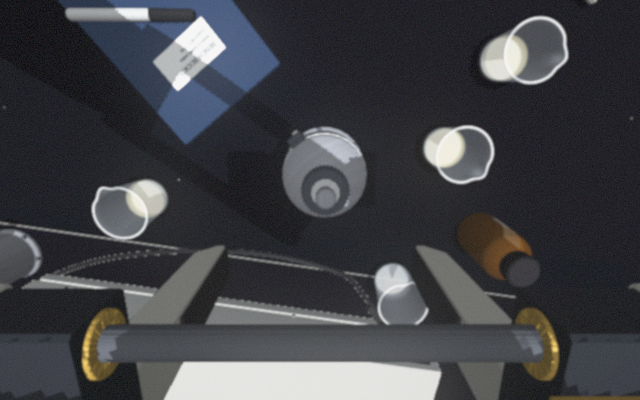

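The nut shows at (325,190) with the tip at (325,200), so the axis is at about (0.470, 0.3765). The fingers stay clear of everything. Next I wind the wrist up.

apply_moves(
  steps=[-0.05, 0.18, 0, 0, 0, 1, 100, 0, 0, 0, 0, 0, 1, 100, 0, 0, 0, 0, 0, 1, 100, 0, 0, 0, 0, 0, 1, 100, 0, 0, 0, 0, 0, 1, 100, 0, 0, 0, 0, 0, 1, 100, 0, 0, 0, 0, 0, 1, 100, 0, 0, 0, 0, 0, 1, 100, 0, 0, 0, 0, 0, 1, 100, 0, 0, 0, 0, 0, 1, 100, 0, 0, 0, 0, 0, 1, 100, 0, 0, 0, 0, 0, 0, 100],
)

```text
t: 3.35
tool_pos: [0.4695, 0.377, 0.2504]
orientation: [-2.166, -2.276, -0.0]
force: [-0.6, 0.2, 0.3]
opening: 0.0929
gripper_force: 0.0
```

apply_moves(
  steps=[0, 0, 0, 0, 0, 1, 100, 0, 0, 0, 0, 0, 1, 100, 0, 0, 0, 0, 0, 1, 100, 0, 0, 0, 0, 0, 1, 100, 0, 0, 0, 0, 0, 1, 100, 0, 0, 0, 0, 0, 1, 100, 0, 0, 0, 0, 0, 1, 100, 0, 0, 0, 0, 0, 1, 100, 0, 0, 0, 0, 0, 1, 100, 0, 0, 0, 0, 0, 1, 100, 0, 0, 0, 0, 0, 1, 100, 0, 0, 0, 0, 0, 0, 100],
)

```text
t: 4.35
tool_pos: [0.4698, 0.3768, 0.2503]
orientation: [-3.055, -0.734, -0.0]
force: [0.5, -0.9, -0.4]
opening: 0.0929
gripper_force: 0.0
```

```bash
python3 - <<'E'
from h import *
c=snap('wrist','w2.png')
for n,z in dict(wide_nut_mid=.124,wide_tip_top=.16,wide=0).items():
    for d in eyes.place_of('wrist',n)[:2]: print(n,np.round(d['xy']),round(d['conf'],2),ray('wrist',d['xy'],z,c).round(4))
to([.47,.3765,.105])
E
```

```text
wide_nut_mid [320. 170.] 0.68 [0.4864 0.385  0.124 ]
wide_nut_mid [318. 187.] 0.66 [0.4708 0.3795 0.124 ]
wide_tip_top [319. 200.] 0.6 [0.4689 0.3776 0.16  ]
wide_tip_top [317. 189.] 0.44 [0.4762 0.3834 0.16  ]
wide [323. 167.] 0.73 [0.47   0.3724 0.    ]
wide [320. 200.] 0.27 [0.4295 0.3569 0.    ]
t 4.55 pos [0.47   0.3765 0.2503] q [ 0.59  0.12  1.39 -0.    1.64  1.68] F [-0.2 -0.5  0.4] open 0.0932
axes x [0.888 0.459 0.   ] y [ 0.459 -0.888  0.   ] z [ 0.  0. -1.]
units [0.   0.   4.84]
```

apply_moves(
  steps=[0, -0.03, 0.8, 0, 0, 0, 100, 0, 0, 0.8, 0, 0, 0, 100, 0, 0, 0.8, 0, 0, 0, 100, 0, 0, 0.8, 0, 0, 0, 100, 0, 0, 0.8, 0, 0, 0, 100, 0, 0, 0.45, 0, 0, 0, 100, 0, 0, 0.43, 0, 0, 0, 100, 0, 0, 0, 0, 0, 0, 100, 0, 0, 0, 0, 0, 0, 100],
)

```text
t: 5.3
tool_pos: [0.4697, 0.3771, 0.1039]
orientation: [3.054, 0.736, -0.001]
force: [-0.1, 0.2, -0.2]
opening: 0.0927
gripper_force: 0.0
```

apply_moves(
  grip_force=20,
  steps=[0, 0, 0, 0, 0, 0, 0, 0, 0, 0, 0, 0, 0, 0, 0, 0, 0, 0, 0, 0, 0, 0, 0, 0, 0, 0, 0, 0, 0, 0, 0, 0, 0, 0, 0, 0, 0, 0, 0, 0, 0, 0, 0, 0, 0, 0, 0, 0, 0, 0, 0, 0, 0, 0, 0, 0, 0, 0, 0, 0, 0, 0, 0],
)

```text
t: 6.05
tool_pos: [0.47, 0.3767, 0.1038]
orientation: [3.054, 0.734, 0.0]
force: [0.7, -1.5, 2.2]
opening: 0.04
gripper_force: 20.0
```

```bash
python3 - <<'E'
from h import *
c=snap('wrist','w3.png');to(None)
for n in('wide_nut_mid','wide_tip_top'):
    for d in eyes.place_of('wrist',n)[:2]: print(n,np.round(d['xy']),round(d['conf'],2))
E
```

```text
t 6.1 pos [0.47   0.3767 0.1039] q [ 0.59  0.19  1.58 -0.    1.38  1.69] F [-0.3 -2.5  0.8] open 0.0398
axes x [ 0.891  0.455 -0.   ] y [ 0.455 -0.891  0.001] z [ 0.    -0.001 -1.   ]
wide_nut_mid [318. 254.] 0.67
wide_nut_mid [323. 199.] 0.61
wide_tip_top [319. 289.] 0.71
```

View pics/w3.png

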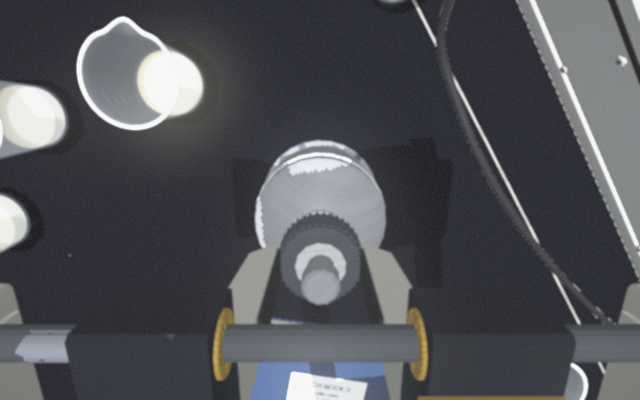

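The pads are on the nut at (320,255), with the tip at (319,287). I'll check whether it is centred between the pads along tool x.

```bash
python3 - <<'E'
from h import *
for xy,z in(((319,288),.16),((320,252),.136),((320,212),.136)): print(ray('wrist',xy,z).round(4))
c=eyes.calibration('wrist')
for r in(0,): 
  for p in ([.47,.3767,.16],[.47,.3767,.136]):
    v=np.array(c['K'])@(np.array(c['R'])@p+c['t']);print(v[:2]/v[2])
E
```

```text
[0.4694 0.3772 0.16  ]
[0.4755 0.3799 0.136 ]
[0.4942 0.3894 0.136 ]
[320.6974478 287.4069706]
[320.57390336 263.6409275 ]
```

apply_moves(
  steps=[0, 0, -0.008, 0, 0, -0.8, 0, 0, 0, -0.008, 0, 0, -1, 0, 0, 0, -0.008, 0, 0, -1, 0, 0, 0, -0.008, 0, 0, -1, 0, 0, 0, -0.008, 0, 0, -1, 0, 0, 0, -0.008, 0, 0, -1, 0, 0, 0, -0.008, 0, 0, -1, 0, 0, 0, -0.008, 0, 0, -1, 0, 0, 0, -0.008, 0, 0, -1, 0, 0, 0, -0.008, 0, 0, -1, 0, 0, 0, 0, 0, 0, 0, 0],
)

```text
t: 7.12
tool_pos: [0.469, 0.3774, 0.1061]
orientation: [-2.294, -2.145, 0.001]
force: [-3.0, -0.6, 1.1]
opening: 0.0404
gripper_force: 20.0
```

```bash
python3 -c "
from h import *
to(None);print(robot.read_state()['wrist_torque'])"
```

```text
t 7.12 pos [0.469  0.3774 0.1061] q [0.59 0.19 1.58 0.   1.38 0.66] F [-3.  -0.6  1.1] open 0.0404
axes x [0.067 0.998 0.   ] y [ 0.998 -0.067 -0.001] z [-0.001  0.    -1.   ]
[-0.08793443  0.72696019  0.05108027]
```

Smooth. Continuing.

apply_moves(
  steps=[0, 0, -0.008, 0, 0, -1, 0, 0, 0, -0.008, 0, 0, -1, 0, 0, 0, -0.008, 0, 0, -1, 0, 0, 0, -0.008, 0, 0, -1, 0, 0, 0, -0.008, 0, 0, -1, 0, 0, 0, -0.008, 0, 0, -1, 0, 0, 0, -0.008, 0, 0, -1, 0, 0, 0, -0.008, 0, 0, -1, 0, 0, 0, -0.008, 0, 0, -1, 0, 0, 0, -0.008, 0, 0, -1, 0, 0, 0, 0, 0, 0, 0, 0],
)

```text
t: 8.03
tool_pos: [0.4679, 0.3767, 0.1078]
orientation: [-0.917, -3.002, 0.004]
force: [-6.1, -1.8, 2.6]
opening: 0.04
gripper_force: 20.0
```

apply_moves(
  steps=[0, 0, -0.008, 0, 0, -1, 0, 0, 0, -0.008, 0, 0, -1, 0, 0, 0, -0.008, 0, 0, -1, 0, 0, 0, -0.008, 0, 0, -1, 0, 0, 0, -0.008, 0, 0, -1, 0, 0, 0, -0.008, 0, 0, -1, 0, 0, 0, 0, 0, 0, 0, 0],
)

```text
t: 8.62
tool_pos: [0.4678, 0.376, 0.109]
orientation: [0.055, -3.137, 0.004]
force: [-6.0, -5.2, 1.5]
opening: 0.0399
gripper_force: 20.0
```

```bash
python3 -c "
from h import *
to(None);print(robot.read_state()['wrist_torque'])"
```

```text
t 8.62 pos [0.4678 0.376  0.109 ] q [ 0.59  0.18  1.57  0.    1.39 -1.01] F [-6.  -5.2  1.5] open 0.0399
axes x [-0.999 -0.035  0.004] y [-0.035  0.999 -0.002] z [-0.004 -0.003 -1.   ]
[-0.83145812  1.28897333  0.01845028]
```

apply_moves(
  steps=[0.02, 0.02, -0.008, 0, 0, -0.8, 0, 0, 0, -0.008, 0, 0, -0.8, 0, 0, 0, -0.008, 0, 0, -0.8, 0, 0, 0, -0.005, 0, 0, -0.6, 0, 0, 0, 0, 0, 0, 0, 0],
)

```text
t: 9.03
tool_pos: [0.4687, 0.3762, 0.1102]
orientation: [0.54, -3.093, 0.004]
force: [-0.1, -5.6, -0.6]
opening: 0.0403
gripper_force: 20.0
```

```bash
python3 -c "
from h import *
to(None);print(robot.read_state()['wrist_torque'])"
```

```text
t 9.03 pos [0.4687 0.3762 0.1102] q [ 0.59  0.18  1.57 -0.    1.39 -1.32] F [-0.1 -5.6 -0.6] open 0.0403
axes x [-0.941 -0.339  0.002] y [-0.339  0.941 -0.002] z [-0.002 -0.003 -1.   ]
[-1.05545816  0.15592655 -0.07786923]
```

apply_moves(
  steps=[0, 0, 0, 0, 0, -0.7, 0, 0, 0, 0, 0, 0, -0.7, 0, 0, 0, 0, 0, 0, -0.7, 0, 0, 0, 0, 0, 0, -0.7, 0, 0, 0, 0, 0, 0, 0, 0, 0, 0, 0, 0, 0, 0, 0],
)

```text
t: 9.53
tool_pos: [0.469, 0.3765, 0.1101]
orientation: [0.979, -2.984, 0.003]
force: [0.9, -5.0, -2.1]
opening: 0.0406
gripper_force: 20.0
```

```bash
python3 -c "
from h import *
to(None);print(robot.read_state()['wrist_torque'])"
```

```text
t 9.53 pos [0.469  0.3765 0.1101] q [ 0.59  0.18  1.57 -0.    1.39 -1.61] F [ 0.9 -5.  -2.1] open 0.0406
axes x [-0.806 -0.592  0.002] y [-0.593  0.806 -0.001] z [-0.001 -0.002 -1.   ]
[-0.95989655 -0.14330992 -0.09665583]
```

apply_moves(
  steps=[0, 0, 0, 0, 0, -0.8, 0, 0, 0, 0, 0, 0, -0.8, 0, 0, 0, 0, 0, 0, -0.8, 0],
)

```text
t: 9.78
tool_pos: [0.4691, 0.3767, 0.1102]
orientation: [1.35, -2.835, 0.002]
force: [0.2, -4.1, -2.5]
opening: 0.0401
gripper_force: 20.0
```

```bash
python3 -c "
from h import *
to([.4694,.3772,.111]);s=robot.read_state();print(s['wrist_torque'],s['joint_torque']);snap('wrist','w4.png')"
```

```text
t 9.78 pos [0.4691 0.3767 0.1102] q [ 0.59  0.18  1.57 -0.    1.39 -1.87] F [ 0.2 -4.1 -2.5] open 0.0401
axes x [-0.63  -0.776  0.002] y [-0.776  0.63  -0.001] z [-0.001 -0.002 -1.   ]
units [-0.02  0.   -0.03]
[-0.78156835 -0.28429055 -0.22545206] [  2.62250058 -59.12677646 -49.84462738   1.50407989  -0.33764164
   2.04292104]
```

View pics/w4.png

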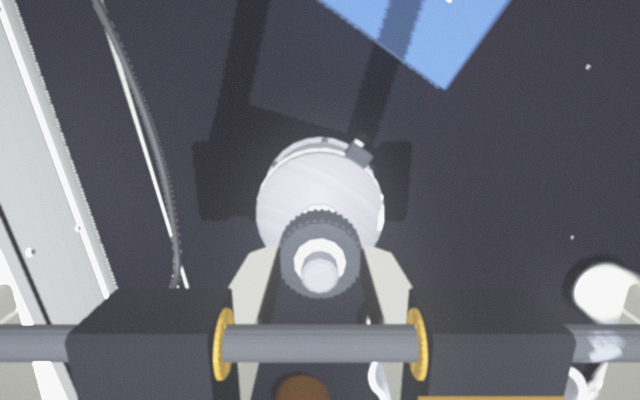

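The nut keeps the same place relative to the gripper (rows 210–297), while the tip has dropped from row 288 to 272 as the camera rose 6 mm. So the nut has ridden up by at least 6 mm, and the torque is now building at the stop. One more nudge, then release and rise.

apply_moves(
  steps=[0, 0, 0, 0, 0, -0.8, 0, 0, 0, 0, 0, 0, -0.8, 0, 0, 0, 0, 0, 0, 0, 0, 0, 0, 0, 0, 0, 0, 0],
)

```text
t: 10.17
tool_pos: [0.4692, 0.3771, 0.1103]
orientation: [1.577, -2.716, 0.001]
force: [1.6, -4.9, -4.6]
opening: 0.04
gripper_force: 20.0
```

```bash
python3 -c "
from h import *
to(None);s=robot.read_state();print(s['wrist_torque'])"
```

```text
t 10.17 pos [0.4692 0.3771 0.1103] q [ 0.59  0.18  1.57 -0.    1.39 -2.03] F [ 1.6 -4.9 -4.6] open 0.04
axes x [-0.496 -0.868  0.001] y [-0.868  0.496 -0.   ] z [-0.    -0.001 -1.   ]
[-0.75799128 -0.36020654 -0.15652875]
```

apply_moves(
  steps=[0, 0, 0, 0, 0, 0, 80, 0, 0, 0, 0, 0, 0, 80, 0, 0, 0, 0, 0, 0, 80, 0, 0, 0, 0, 0, 0, 80, 0, 0, -0.6, 0, 0, 0, 80, 0, 0, -0.8, 0, 0, 0, 80, 0, 0, -0.8, 0, 0, 0, 80, 0, 0, -0.8, 0, 0, 0, 80, 0, 0, 0, 0, 0, 0, 80, 0, 0, 0, 0, 0, 0, 80],
)

```text
t: 11.0
tool_pos: [0.4702, 0.3789, 0.2035]
orientation: [-1.583, 2.708, 0.001]
force: [-0.2, 0.0, -1.3]
opening: 0.0746
gripper_force: 0.0
```

```bash
python3 - <<'E'
from h import *
c=snap('wrist','w5.png')
for n,z in dict(wide_nut_mid=.131,wide_tip_top=.16).items():
    for d in eyes.place_of('wrist',n)[:2]: print(n,np.round(d['xy']),round(d['conf'],2),ray('wrist',d['xy'],z,c).round(4))
to([.4694,.3772,.165])
E
```

```text
wide_nut_mid [319. 196.] 0.97 [0.4682 0.3729 0.131 ]
wide_tip_top [322. 211.] 0.55 [0.4676 0.3766 0.16  ]
t 11.15 pos [0.4684 0.3774 0.1995] q [ 0.59  0.13  1.46  0.    1.55 -2.04] F [ 0.3 -0.5 -0.1] open 0.0747
axes x [-0.49  -0.871  0.002] y [-0.871  0.49   0.001] z [-0.002 -0.001 -1.   ]
units [-0.01 -0.03  1.15]
```

View pics/w5.png

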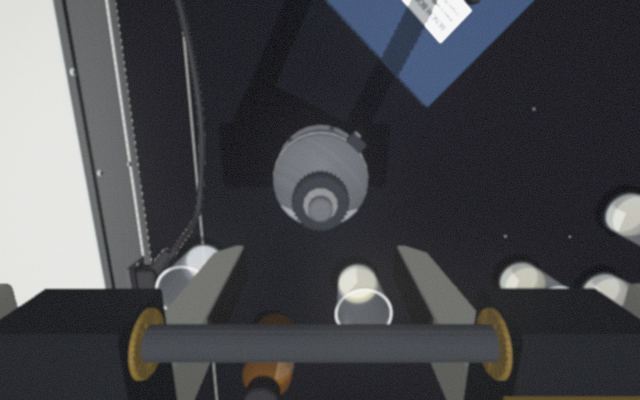

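The tip is at (320,208), centred under the tool. I'll close the fingers and come down to just above it.

apply_moves(
  steps=[0, -0.03, 0, 0, 0, 0, 0, 0, 0, 0, 0, 0, 0, 0, 0, 0, 0, 0, 0, 0, 0, 0, 0, 0, 0, 0, 0, 0, 0, 0, 0, 0, 0, 0, 0, 0, 0, 0, 0, 0, 0, 0, 0, 0, 0.5, 0, 0, 0, 0, 0, 0, 0.5, 0, 0, 0, 0, 0, 0, 0.15, 0, 0, 0, 0, 0, 0, 0, 0, 0, 0, 0, 0, 0, 0, 0, 0, 0, 0, 0],
)

```text
invalid input
```

apply_moves(
  steps=[0, 0, 0.1, 0, 0, 0, 0, 0, 0, 0.07, 0, 0, 0, 0, 0, 0, 0.05, 0, 0, 0, 0, 0, 0, 0, 0, 0, 0, 0],
)

```text
t: 11.48
tool_pos: [0.4686, 0.3773, 0.193]
orientation: [1.585, -2.71, 0.0]
force: [-0.9, 0.3, -0.4]
opening: 0.0522
gripper_force: 0.0
```

apply_moves(
  steps=[0, 0, 0, 0, 0, 0, 0, 0, 0, 0, 0, 0, 0, 0, 0, 0, 0, 0, 0, 0, 0, 0, 0, 0, 0, 0, 0, 0, 0, 0, 0, 0, 0, 0, 0, 0, 0, 0, 0, 0, 0, 0, 0, 0, 0, 0, 0, 0, 0, 0, 0, 0.5, 0, 0, 0, 0, 0, 0, 0.45, 0, 0, 0, 0, 0, 0, 0, 0, 0, 0, 0, 0, 0, 0, 0, 0, 0, 0],
)

```text
t: 12.4
tool_pos: [0.4682, 0.377, 0.1642]
orientation: [1.584, -2.709, 0.0]
force: [0.4, -1.0, -0.0]
opening: 0.0002
gripper_force: 0.0
```

apply_moves(
  steps=[0, 0, 0.1, 0, 0, 0, 0, 0, 0, 0.07, 0, 0, 0, 0, 0, 0, 0.05, 0, 0, 0, 0, 0, 0, 0, 0, 0, 0, 0],
)

```text
t: 12.73
tool_pos: [0.4692, 0.3777, 0.1592]
orientation: [1.586, -2.712, 0.0]
force: [0.2, -0.2, -1.5]
opening: 0.0007
gripper_force: 0.0
```

apply_moves(
  steps=[0, 0, 0.04, 0, 0, 0, 0, 0, 0, 0.04, 0, 0, 0, 0, 0, 0, 0, 0, 0, 0, 0],
)

```text
t: 12.98
tool_pos: [0.4691, 0.3777, 0.1567]
orientation: [1.586, -2.712, -0.0]
force: [0.5, -0.7, -0.3]
opening: 0.0005
gripper_force: 0.0
```

```bash
python3 -c "
from h import *
to(None)"
```

```text
t 12.98 pos [0.4691 0.3777 0.1567] q [ 0.59  0.15  1.52  0.    1.47 -2.04] F [ 0.5 -0.7 -0.3] open 0.0005
axes x [-0.49  -0.872  0.   ] y [-0.872  0.49   0.   ] z [-0. -0. -1.]
```

apply_moves(
  steps=[0, 0, 0.04, 0, 0, 0, 0, 0, 0, 0.04, 0, 0, 0, 0, 0, 0, 0, 0, 0, 0, 0],
)

```text
t: 13.23
tool_pos: [0.469, 0.3776, 0.1541]
orientation: [1.586, -2.711, 0.0]
force: [-0.6, -0.2, 0.1]
opening: 0.0005
gripper_force: 0.0
```

```bash
python3 -c "
from h import *
to(None);snap('wrist','w6.png');to(None)"
```

```text
t 13.23 pos [0.469  0.3776 0.1541] q [ 0.59  0.15  1.52 -0.    1.47 -2.04] F [-0.6 -0.2  0.1] open 0.0005
axes x [-0.49  -0.872  0.   ] y [-0.872  0.49   0.   ] z [-0. -0. -1.]
t 13.28 pos [0.4691 0.3776 0.1542] q [ 0.59  0.15  1.52 -0.    1.47 -2.04] F [ 0.9  0.2 -1.1] open 0.0001
axes x [-0.49  -0.872  0.   ] y [-0.872  0.49   0.   ] z [-0. -0. -1.]
```

View pics/w6.png

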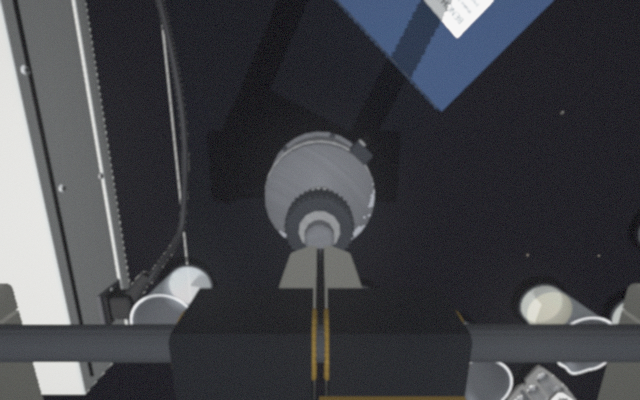

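```bash
python3 - <<'E'
from h import *
c=eyes.calibration('wrist');K,R,t=[np.array(c[k]) for k in('K','R','t')]
s=robot.read_state();T=Rn.from_rotvec(s['orientation']).as_matrix();p=s['tool_pos']
pr=lambda X:(lambda v:(v[:2]/v[2]).round(1))(K@(R@X+t))
print('tcp',pr(p),'tcp front',pr(p+T@[.0075,0,0]),pr(p-T@[.0075,0,0]))
for z in(.16,.155,.15,.145): print(z,pr(np.array([p[0],p[1],z])),pr(np.array([p[0],p[1],z])+T@[.009,0,0]), ray('wrist',(319,234),z).round(4), T.T@(ray('wrist',(319,234),z)-p)*1000)
# camera in tool frame, intersect rays from stored looks (camera fixed in tool)
Rc=R@T; tc=R@p+t
obs=[((319,288),[.47,.3767,.1039],[.891,.455]),((319,272),[.4691,.3767,.1102],[-.63,-.776]),((320,208),[.4684,.3774,.1995],[-.49,-.871]),((319,234),p,[-.49,-.872])]
A=[];b=[]
for xy,q,x in obs:
    x=np.array([*x,0])/np.hypot(*x);zz=np.array([0,0,-1]);M=np.c_[x,np.cross(zz,x),zz]
    d=M@Rc.T@np.linalg.inv(K)@[*xy,1];d/=np.linalg.norm(d);o=q+M@(-Rc.T@tc);P=np.eye(3)-np.outer(d,d);A.append(P);b.append(P@o)
A=np.array(A);b=np.array(b)
X=np.linalg.lstsq(A.reshape(-1,3),b.reshape(-1),rcond=None)[0];print(X,(np.linalg.norm(A@X-b,axis=1)*1000).round(1))
X=np.linalg.lstsq(A[:3].reshape(-1,3),b[:3].reshape(-1),rcond=None)[0];print(X)
E
```

```text
tcp [319.8 238.3] tcp front [319.8 226.3] [319.8 250. ]
0.16 [319.8 242. ] [319.8 227.3] [0.4671 0.3731 0.16  ] [ 4.90617428 -0.46787091 -5.7817182 ]
0.155 [319.8 238.7] [319.8 224.3] [0.468  0.3748 0.155 ] [ 2.9858053  -0.483986   -0.78233754]
0.15 [319.8 235.7] [319.8 221.5] [0.469  0.3764 0.15  ] [ 1.06543632 -0.50010108  4.21704312]
0.145 [319.8 232.7] [319.8 218.9] [0.4699 0.3781 0.145 ] [-0.85493266 -0.51621617  9.21642379]
[0.46712341 0.374403   0.1562559 ] [1.1 1.5 2.3 0.6]
[0.46689131 0.374438   0.15605742]
```

```bash
python3 -c "
import cv2
a=cv2.imread('pics/w6.png')[190:300,260:380];cv2.imwrite('pics/c6.png',cv2.resize(a,None,fx=5,fy=5,interpolation=2))"
```

```text
(no output)
```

View pics/c6.png

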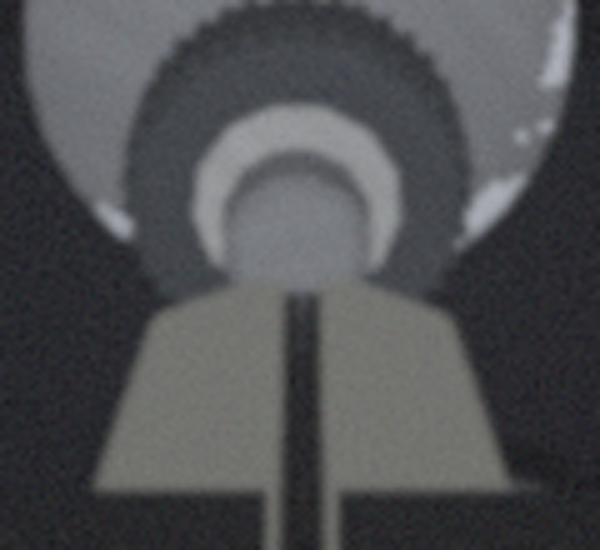

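The pin's disc spans columns 305–334 with its centre near row 238, so it is on the tool axis. The finger ends at row 247 hide only its rear quarter, and there is no contact force. I'll work out where the finger ends really are in the tool frame.

```bash
python3 - <<'E'
from h import *
c=eyes.calibration('wrist');K,R,t=[np.array(c[k]) for k in('K','R','t')]
s=robot.read_state();T=Rn.from_rotvec(s['orientation']).as_matrix();p=np.array(s['tool_pos'])
Rc=R@T;o=-Rc.T@(R@p+t);print('cam in tool mm',o*1000,'axis',Rc[2].round(3),'f',K[0,0])
def at(xy,x=None,z=None,depth=None):
    d=Rc.T@np.linalg.inv(K)@[*xy,1]
    k=(z-o[2])/d[2] if z is not None else (x-o[0])/d[0] if x is not None else depth
    return ((o+k*d)*1000).round(1)
for xy in((320,247),(291,253),(350,253)):
    print(xy,'x=7.5:',at(xy,x=.0075),'z=0',at(xy,z=0),'x=0',at(xy,x=0),'z=-10',at(xy,z=-.01),'z=-20',at(xy,z=-.02))
print('by width 35mm @253:',at((320,253),depth=K[0,0]*.035/60))
E
```

```text
cam in tool mm [ 7.85606366e+01  1.50212473e-01 -1.97529605e+02] axis [-0.284 -0.     0.959] f 357.8711151061737
(320, 247) x=7.5: [  7.5   0.1 -30.7] z=0 [-5.6  0.1  0. ] x=0 [  0.    0.1 -13.1] z=-10 [ -1.3   0.1 -10. ] z=-20 [  2.9   0.1 -20. ]
(291, 253) x=7.5: [  7.5 -13.9 -38.1] z=0 [ -9.5 -17.3   0. ] x=0 [  0.  -15.4 -21.3] z=-10 [ -5.  -16.4 -10. ] z=-20 [ -0.6 -15.5 -20. ]
(350, 253) x=7.5: [  7.5  14.6 -38.1] z=0 [-9.5 18.1  0. ] x=0 [  0.   16.2 -21.2] z=-10 [ -5.   17.2 -10. ] z=-20 [ -0.5  16.3 -20. ]
by width 35mm @253: [-7.2  0.1 -5.2]
```

By the finger spacing, the visible finger ends sit about 25–30 mm above the nominal TCP, so there is no contact yet. I'll descend in small steps and watch the force.

apply_moves(
  steps=[0, 0, 0.05, 0, 0, 0, 0, 0, 0, 0.05, 0, 0, 0, 0, 0, 0, 0.05, 0, 0, 0, 0, 0, 0, 0.05, 0, 0, 0, 0, 0, 0, 0, 0, 0, 0, 0],
)

```text
t: 13.7
tool_pos: [0.4689, 0.3775, 0.1479]
orientation: [1.586, -2.711, 0.0]
force: [0.4, -0.2, 0.9]
opening: 0.0004
gripper_force: 0.0
```

apply_moves(
  steps=[0, 0, 0.05, 0, 0, 0, 0, 0, 0, 0.05, 0, 0, 0, 0, 0, 0, 0, 0, 0, 0, 0],
)

```text
t: 13.95
tool_pos: [0.469, 0.3776, 0.145]
orientation: [1.586, -2.711, 0.0]
force: [0.1, -0.6, 0.1]
opening: 0.0004
gripper_force: 0.0
```

apply_moves(
  steps=[0, 0, 0.06, 0, 0, 0, 0, 0, 0, 0.06, 0, 0, 0, 0, 0, 0, 0, 0, 0, 0, 0],
)

```text
t: 14.2
tool_pos: [0.469, 0.3776, 0.1413]
orientation: [1.586, -2.711, 0.0]
force: [-1.2, -0.4, 0.9]
opening: 0.0006
gripper_force: 0.0
```

apply_moves(
  steps=[0, 0, 0.06, 0, 0, 0, 0, 0, 0, 0.06, 0, 0, 0, 0, 0, 0, 0, 0, 0, 0, 0],
)

```text
t: 14.45
tool_pos: [0.469, 0.3776, 0.1377]
orientation: [1.586, -2.711, 0.0]
force: [1.1, 0.5, 0.3]
opening: 0.0003
gripper_force: 0.0
```

```bash
python3 - <<'E'
from h import *
to(None)
snap('wrist','w7.png');import cv2
a=cv2.imread('pics/w7.png')[190:310,240:400];cv2.imwrite('pics/c7.png',cv2.resize(a,None,fx=4,fy=4,interpolation=2))
E
```

```text
t 14.45 pos [0.469  0.3776 0.1377] q [ 0.59  0.16  1.54 -0.    1.44 -2.04] F [1.1 0.5 0.3] open 0.0003
axes x [-0.49  -0.872  0.001] y [-0.872  0.49   0.   ] z [-0.001 -0.    -1.   ]
```

View pics/c7.png

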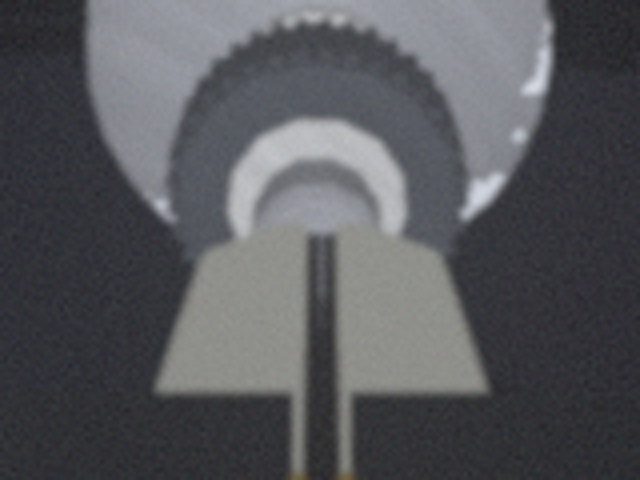

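The fingers now cover half of the pin (disc top at row 234, finger edge at row 247), which agrees with finger ends about 30 mm above the nominal TCP. Contact should come near TCP z≈0.13.

apply_moves(
  steps=[0, 0, 0.06, 0, 0, 0, 0, 0, 0, 0.06, 0, 0, 0, 0, 0, 0, 0, 0, 0, 0, 0],
)

```text
t: 14.75
tool_pos: [0.469, 0.3776, 0.1341]
orientation: [1.586, -2.711, 0.0]
force: [0.1, -0.6, -0.3]
opening: 0.0006
gripper_force: 0.0
```

apply_moves(
  steps=[0, 0, 0.05, 0, 0, 0, 0, 0, 0, 0.05, 0, 0, 0, 0, 0, 0, 0, 0, 0, 0, 0],
)

```text
t: 15.0
tool_pos: [0.469, 0.3776, 0.1312]
orientation: [1.586, -2.711, 0.0]
force: [-0.8, -0.0, -0.7]
opening: 0.0001
gripper_force: 0.0
```

apply_moves(
  steps=[0, 0, 0.03, 0, 0, 0, 0, 0, 0, 0.03, 0, 0, 0, 0, 0, 0, 0, 0, 0, 0, 0],
)

```text
t: 15.25
tool_pos: [0.4691, 0.3777, 0.1297]
orientation: [1.586, -2.712, 0.0]
force: [-0.0, 0.8, -0.5]
opening: 0.0008
gripper_force: 0.0
```

apply_moves(
  steps=[0, 0, 0.03, 0, 0, 0, 0, 0, 0, 0.03, 0, 0, 0, 0, 0, 0, 0, 0, 0, 0, 0],
)

```text
t: 15.5
tool_pos: [0.4692, 0.3778, 0.1281]
orientation: [-1.586, 2.712, 0.0]
force: [0.1, 0.4, 0.8]
opening: 0.0004
gripper_force: 0.8
```

apply_moves(
  steps=[0, 0, 0.03, 0, 0, 0, 0, 0, 0, 0.03, 0, 0, 0, 0, 0, 0, 0, 0, 0, 0, 0],
)

```text
t: 15.75
tool_pos: [0.4693, 0.3778, 0.1263]
orientation: [-1.586, 2.712, 0.0]
force: [-0.8, 0.0, 2.4]
opening: 0.0003
gripper_force: 1.4
```

Contact starts at about z=0.128.

apply_moves(
  steps=[0, 0, 0.04, 0, 0, 0, 0, 0, 0, 0.04, 0, 0, 0, 0, 0, 0, 0, 0, 0, 0, 0, 0, 0, 0, 0, 0, 0, 0],
)

```text
t: 16.08
tool_pos: [0.4693, 0.3778, 0.124]
orientation: [-1.586, 2.712, 0.0]
force: [-1.1, -0.6, 3.7]
opening: 0.0004
gripper_force: 2.1
```

apply_moves(
  steps=[0, 0, 0.04, 0, 0, 0, 0, 0, 0, 0.04, 0, 0, 0, 0, 0, 0, 0, 0, 0, 0, 0, 0, 0, 0, 0, 0, 0, 0],
)

```text
t: 16.42
tool_pos: [0.4694, 0.3779, 0.1228]
orientation: [-1.586, 2.711, 0.0]
force: [-3.8, -3.6, 11.3]
opening: 0.0002
gripper_force: 5.8
```

There's a hard stop at z≈0.1228. Before I count this as full travel, I'll hold here and then average the forces on the way up to measure the actual tip travel.

```bash
cat > avg.py <<'E'
from h import *
F=[];P=[]
for i in range(8):
    eyes.read_camera('side');s=robot.read_state();F.append(s['force']);P.append(s['tool_pos'])
print(s['t'],np.mean(F,0).round(2),np.mean(P,0).round(5))
E
python3 avg.py
```

```text
16.8167 [-3.44 -2.51 11.51] [0.46943 0.37789 0.1228 ]
```

apply_moves(
  steps=[0, 0, -0.06, 0, 0, 0, 0, 0, 0, 0, 0, 0, 0, 0],
)

```text
t: 16.98
tool_pos: [0.4693, 0.3778, 0.1238]
orientation: [-1.586, 2.711, 0.0]
force: [-0.2, -0.5, 4.7]
opening: 0.0003
gripper_force: 2.1
```

```bash
python3 avg.py
```

```text
17.3833 [-0.74 -0.24  4.42] [0.46927 0.37776 0.12329]
```

apply_moves(
  steps=[0, 0, -0.05, 0, 0, 0, 0, 0, 0, 0, 0, 0, 0, 0],
)

```text
t: 17.55
tool_pos: [0.4692, 0.3778, 0.125]
orientation: [-1.586, 2.712, 0.0]
force: [-0.1, -0.3, 4.1]
opening: 0.0005
gripper_force: 1.8
```

```bash
python3 avg.py
```

```text
17.95 [ 0.54 -0.04  3.58] [0.46923 0.37773 0.12475]
```

apply_moves(
  steps=[0, 0, -0.05, 0, 0, 0, 0, 0, 0, 0, 0, 0, 0, 0],
)

```text
t: 18.12
tool_pos: [0.4692, 0.3777, 0.1264]
orientation: [-1.586, 2.712, 0.0]
force: [0.7, 0.9, 3.0]
opening: 0.0006
gripper_force: 1.4
```

```bash
python3 avg.py
```

```text
18.5167 [1.06 1.03 2.68] [0.46921 0.37771 0.12623]
```

The spring force just before the stop is only about 4.7 N, which means about 3.9 mm of travel. So the nut is at about 1.75 rad and is what blocks the tip. The finger ends sit about 33 mm above the nominal TCP (0.160 − 0.127), so the first grip only caught the nut's top rim and slipped. I'll regrip deeper at TCP z≈0.088, with the finger ends at about 0.121. First: up, open and wind back.

apply_moves(
  steps=[0, 0, -0.5, 0, 0, 0, 0, 0, 0, -0.5, 0, 0, 0, 100, 0, 0, 0, 0, 0, 1, 100, 0, 0, 0, 0, 0, 1, 100, 0, 0, 0, 0, 0, 1, 100, 0, 0, 0, 0, 0, 1, 100, 0, 0, 0, 0, 0, 1, 100, 0, 0, 0, 0, 0, 1, 100, 0, 0, 0, 0, 0, 1, 100, 0, 0, 0, 0, 0, 1, 100, 0, 0, 0, 0, 0, 1, 100],
)

```text
t: 19.43
tool_pos: [0.4684, 0.3772, 0.1552]
orientation: [0.174, -3.135, 0.002]
force: [-0.2, 0.2, 0.0]
opening: 0.0624
gripper_force: 0.0
```

apply_moves(
  steps=[0, 0, 0, 0, 0, 1, 100, 0, 0, 0, 0, 0, 1, 100, 0, 0, 0, 0, 0, 1, 100, 0, 0, 0, 0, 0, 1, 100, 0, 0, 0, 0, 0, 1, 100, 0, 0, 0, 0, 0, 1, 100, 0, 0, 0, 0, 0, 1, 100, 0, 0, 0, 0, 0, 1, 100, 0, 0, 0, 0, 0, 1, 100, 0, 0, 0, 0, 0, 1, 100, 0, 0, 0, 0, 0, 1, 100],
)

```text
t: 20.35
tool_pos: [0.4684, 0.3772, 0.1552]
orientation: [-1.562, -2.725, 0.003]
force: [1.0, 0.1, 0.3]
opening: 0.093
gripper_force: 0.0
```

apply_moves(
  steps=[0, 0, 0, 0, 0, 1, 100, 0, 0, 0, 0, 0, 1, 100, 0, 0, 0, 0, 0, 1, 100, 0, 0, 0, 0, 0, 1, 100, 0, 0, 0, 0, 0, 1, 100, 0, 0, 0, 0, 0, 1, 100, 0, 0, 0, 0, 0, 1, 100, 0, 0, 0, 0, 0, 1, 100, 0, 0, 0, 0, 0, 0, 100, 0, 0, 0, 0, 0, 0, 100],
)

```text
t: 21.18
tool_pos: [0.4686, 0.3774, 0.1555]
orientation: [-2.528, -1.865, 0.003]
force: [0.9, -0.8, -0.4]
opening: 0.0927
gripper_force: 0.0
```

```bash
python3 -c "
from h import *
to([.469,.3773,.088])"
```

```text
t 21.18 pos [0.4686 0.3774 0.1555] q [ 0.59  0.15  1.52 -0.    1.47  0.89] F [ 0.9 -0.8 -0.4] open 0.0927
axes x [ 0.295  0.955 -0.001] y [ 0.955 -0.295 -0.001] z [-0.001 -0.001 -1.   ]
units [0.01 0.02 2.25]
```

apply_moves(
  steps=[0, 0.02, 0.5, 0, 0, 0, 100, 0, 0, 0.5, 0, 0, 0, 100, 0, 0, 0.5, 0, 0, 0, 100, 0, 0, 0.3, 0, 0, 0, 100, 0, 0, 0.2, 0, 0, 0, 100, 0, 0, 0.15, 0, 0, 0, 100, 0, 0, 0.1, 0, 0, 0, 100, 0, 0, 0, 0, 0, 0, 100],
)

```text
t: 21.85
tool_pos: [0.4697, 0.3775, 0.0885]
orientation: [-2.531, -1.862, 0.0]
force: [0.4, 0.5, 0.9]
opening: 0.0926
gripper_force: 0.0
```

apply_moves(
  grip_force=30,
  steps=[0, 0, 0, 0, 0, 0, 0, 0, 0, 0, 0, 0, 0, 0, 0, 0, 0, 0, 0, 0, 0, 0, 0, 0, 0, 0, 0, 0, 0, 0, 0, 0, 0, 0, 0, 0, 0, 0, 0, 0, 0, 0, 0, 0, 0, 0, 0, 0, 0, 0, 0, 0, 0, 0, 0, 0],
)

```text
t: 22.52
tool_pos: [0.4698, 0.3775, 0.0888]
orientation: [2.531, 1.861, 0.0]
force: [0.4, -0.3, -0.4]
opening: 0.0441
gripper_force: 0.0
```

apply_moves(
  steps=[0, 0, 0, 0, 0, 0, 0, 0, 0, 0, 0, 0, 0, 0, 0, 0, 0, 0, 0, 0, 0],
)

```text
t: 22.77
tool_pos: [0.4694, 0.3776, 0.0887]
orientation: [-2.531, -1.861, 0.001]
force: [-3.0, 0.7, 1.1]
opening: 0.0416
gripper_force: 30.0
```

apply_moves(
  steps=[0, 0, -0.008, 0, 0, -0.8, 0, 0, 0, -0.008, 0, 0, -1, 0, 0, 0, -0.008, 0, 0, -1, 0, 0, 0, -0.008, 0, 0, -1, 0, 0, 0, -0.008, 0, 0, -1, 0, 0, 0, -0.008, 0, 0, -1, 0, 0, 0, 0, 0, 0, 0, 0],
)

```text
t: 23.35
tool_pos: [0.4685, 0.377, 0.089]
orientation: [-1.853, -2.536, 0.004]
force: [-4.0, -0.4, -2.9]
opening: 0.0417
gripper_force: 30.0
```

```bash
python3 -c "
from h import *
to(None);print(robot.read_state()['wrist_torque'])"
```

```text
t 23.35 pos [0.4685 0.377  0.089 ] q [0.59 0.2  1.59 0.   1.35 0.28] F [-4.  -0.4 -2.9] open 0.0417
axes x [-0.304  0.953 -0.   ] y [ 0.953  0.304 -0.003] z [-0.003 -0.001 -1.   ]
[-0.15491983  0.83107576 -0.49727536]
```

apply_moves(
  steps=[0, 0, 0, 0, 0, -0.6, 0, 0, 0, 0, 0, 0, -0.6, 0, 0, 0, 0, 0, 0, 0, 0],
)

```text
t: 23.6
tool_pos: [0.4683, 0.3771, 0.089]
orientation: [-1.696, -2.642, 0.004]
force: [-5.0, -0.1, -3.5]
opening: 0.0418
gripper_force: 30.0
```

```bash
python3 - <<'E'
from h import *
to(None);print(robot.read_state()['wrist_torque'])
snap('wrist','w8.png')
for f in('w3','w4','w8'):
    g=cv2.cvtColor(cv2.imread(f'pics/{f}.png'),cv2.COLOR_BGR2GRAY)
    print(f,g[195:300:1,320][::2].tolist())
a=[cv2.imread(f'pics/{f}.png')[190:310,260:380] for f in('w4','w8')]
cv2.imwrite('pics/c8.png',cv2.resize(np.hstack(a),None,fx=3,fy=3,interpolation=2))
E
```

```text
t 23.6 pos [0.4683 0.3771 0.089 ] q [0.59 0.2  1.59 0.   1.35 0.16] F [-5.  -0.1 -3.5] open 0.0418
axes x [-0.416  0.909  0.   ] y [ 0.909  0.416 -0.003] z [-0.003 -0.001 -1.   ]
[-0.06832924  0.98784711 -0.53309525]
w3 [173, 178, 176, 178, 178, 184, 184, 169, 175, 166, 92, 82, 85, 84, 82, 83, 88, 103, 103, 101, 98, 101, 98, 100, 163, 200, 206, 198, 197, 196, 146, 122, 121, 120, 119, 121, 120, 131, 152, 158, 171, 168, 166, 164, 167, 167, 167, 164, 166, 163, 166, 165, 168]
w4 [237, 237, 238, 238, 227, 240, 245, 212, 125, 117, 120, 118, 130, 134, 135, 152, 148, 143, 146, 144, 147, 157, 236, 245, 245, 245, 245, 245, 202, 181, 182, 184, 214, 223, 228, 233, 230, 232, 233, 229, 229, 230, 230, 230, 228, 228, 227, 228, 218, 164, 135, 114, 90]
w8 [168, 166, 168, 167, 172, 170, 172, 174, 172, 172, 168, 151, 186, 196, 196, 157, 91, 78, 82, 81, 82, 77, 76, 88, 88, 96, 99, 97, 97, 98, 98, 97, 101, 163, 200, 202, 201, 203, 202, 187, 132, 120, 116, 118, 119, 124, 152, 154, 163, 167, 165, 164, 161]
```

View pics/c8.png

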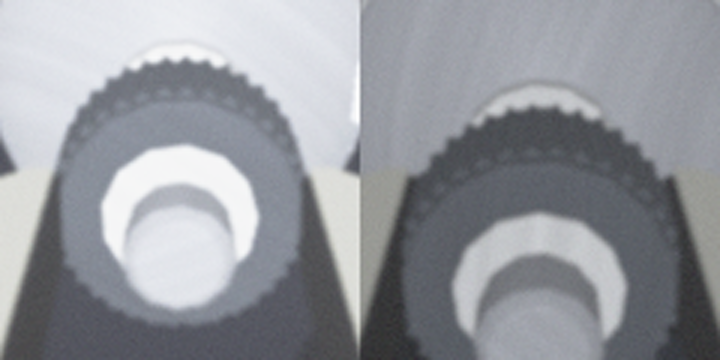

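```bash
python3 - <<'E'
from h import *
c=eyes.calibration('wrist');K,R,t=[np.array(c[k]) for k in('K','R','t')]
s=robot.read_state();T=Rn.from_rotvec(s['orientation']).as_matrix();p=np.array(s['tool_pos'])
Rc=R@T;o=-Rc.T@(R@p+t)
def z(row,x):
    d=Rc.T@np.linalg.inv(K)@[320,row,1];return o[2]+(x-o[0])/d[0]*d[2]
ax=np.array([.4688,.3773])
for f,tp,x,rn,rp in(('w3',[.47,.3767,.1039],[.891,.455],228,270),('w4',[.4691,.3767,.1102],[-.63,-.776],224,258),('w8',[.4683,.3771,.089],[-.416,.909],244,286)):
    off=(ax-tp[:2])@np.array(x)/np.hypot(*x)
    print(f,'nut top',round(tp[2]-z(rn,off+.0205),4),'pin top',round(tp[2]-z(rp,off+.009),4),off)
E
```

```text
w3 nut top 0.1378 pin top 0.1597 -0.0007958395662961798
w4 nut top 0.1398 pin top 0.1547 -0.0002767278778261811
w8 nut top 0.1449 pin top 0.1602 -2.6208689621122652e-05
```

```bash
python3 - <<'E'
from h import *
c=eyes.calibration('wrist');K,R,t=[np.array(c[k]) for k in('K','R','t')]
s=robot.read_state();T=Rn.from_rotvec(s['orientation']).as_matrix();p=np.array(s['tool_pos'])
Rc=R@T;o=-Rc.T@(R@p+t)
def z(row,x):
    d=Rc.T@np.linalg.inv(K)@[320,row,1];return o[2]+(x-o[0])/d[0]*d[2]
for f,zz in (('w5',.1995),('w6',.1541),('w7',.1377)):
    g=cv2.cvtColor(cv2.GaussianBlur(cv2.imread(f'pics/{f}.png'),(3,1),0),cv2.COLOR_BGR2GRAY);print(f,g[165:250,320].tolist())
print('w7',.1377-z(206.5,.0205),.1377-z(234.5,.009))
E
```

```text
w5 [130, 130, 130, 129, 125, 109, 86, 65, 57, 58, 59, 62, 68, 73, 71, 71, 70, 75, 72, 72, 71, 73, 88, 116, 139, 149, 150, 151, 150, 141, 124, 101, 95, 98, 111, 118, 121, 125, 124, 124, 124, 125, 122, 122, 123, 123, 124, 123, 124, 126, 121, 121, 122, 122, 121, 108, 95, 81, 72, 67, 70, 70, 69, 68, 65, 55, 46, 45, 43, 44, 45, 43, 42, 44, 40, 44, 43, 46, 45, 44, 44, 42, 43, 44, 41]
w6 [125, 125, 124, 127, 125, 126, 127, 129, 130, 128, 131, 128, 131, 131, 131, 131, 130, 131, 132, 131, 126, 122, 111, 101, 76, 63, 57, 56, 60, 60, 64, 66, 65, 69, 72, 70, 75, 73, 71, 72, 74, 73, 73, 71, 72, 95, 122, 141, 147, 150, 151, 151, 152, 146, 134, 109, 93, 92, 93, 97, 106, 112, 118, 121, 123, 125, 125, 124, 127, 126, 126, 125, 122, 123, 123, 123, 122, 124, 127, 122, 123, 121, 115, 97, 79]
w7 [156, 154, 156, 153, 155, 156, 158, 158, 160, 160, 161, 162, 161, 161, 160, 162, 160, 164, 162, 164, 163, 163, 164, 161, 166, 162, 154, 152, 161, 150, 122, 84, 73, 73, 72, 73, 75, 79, 82, 81, 82, 85, 91, 92, 91, 93, 92, 92, 90, 92, 91, 91, 89, 93, 119, 158, 177, 185, 185, 186, 185, 189, 188, 181, 159, 133, 119, 115, 116, 115, 124, 136, 145, 147, 149, 154, 157, 155, 154, 156, 155, 158, 148, 126, 100]
w7 0.13767657481177106 0.15255548519127315
```

Using the pin-to-nut gap in the images, the nut's rise is about 2 mm in w3 and about 7 mm more in w4, w7 and w8. Together with the 0.5 N m torque this shows the nut is at its stop, and was already there for the first press. The pad force also shows contact began above 0.128, so that press travelled over 5 mm. I'll release and repeat the press more firmly, so it is certain.

apply_moves(
  steps=[0, 0, 0, 0, 0, 0.3, 0, 0, 0, 0, 0, 0, 0, 100, 0, 0, 0, 0, 0, 0, 100, 0, 0, 0, 0, 0, 0, 100, 0, 0, 0, 0, 0, 0, 100, 0, 0, -0.5, 0, 0, 0, 100, 0, 0, -0.8, 0, 0, 0, 100, 0, 0, -0.5, 0, 0, 0, 0, 0, 0, 0, 0, 0, 0, 0, 0, 0, 0, 0, 0, 0, 0],
)

```text
t: 24.48
tool_pos: [0.4709, 0.3781, 0.1456]
orientation: [1.737, 2.616, 0.005]
force: [0.0, 0.5, -0.7]
opening: 0.0659
gripper_force: 0.0
```

apply_moves(
  steps=[0, 0, 0, 0, 0, 0, 0, 0, 0, 0, 0, 0, 0, 0, 0, 0, 0, 0, 0, 0, 0, 0, 0, 0, 0, 0, 0, 0, 0, 0, 0, 0, 0, 0, 0, 0, 0, 0, 0, 0, 0, 0, 0, 0, 0, 0, 0, 0, 0, 0, 0, 0, 0, 0, 0, 0],
)

```text
t: 25.15
tool_pos: [0.4697, 0.3775, 0.1441]
orientation: [-1.738, -2.617, 0.0]
force: [0.3, 1.2, -0.9]
opening: 0.0126
gripper_force: 0.0
```

```bash
python3 avg.py; python3 -c "
from h import *
to([.4685,.3768,.129])"
```

```text
25.55 [-0.12  0.17  0.23] [0.46975 0.37753 0.14421]
t 25.55 pos [0.4697 0.3775 0.1442] q [0.59 0.16 1.53 0.   1.45 0.19] F [-0.1  1.   0.9] open 0.0004
axes x [-0.388  0.922  0.   ] y [ 0.922  0.388 -0.   ] z [-0. -0. -1.]
units [-0.01 -0.05  0.51]
```

apply_moves(
  steps=[0, -0.05, 0.2, 0, 0, 0, 0, 0, 0, 0.2, 0, 0, 0, 0, 0, 0, 0.1, 0, 0, 0, 0, 0, 0, 0, 0, 0, 0, 0, 0, 0, 0, 0, 0, 0, 0],
)

```text
t: 25.97
tool_pos: [0.468, 0.3767, 0.1288]
orientation: [-1.737, -2.617, 0.001]
force: [0.4, -0.5, 1.6]
opening: 0.0001
gripper_force: 0.6
```

```bash
python3 avg.py
```

```text
26.3667 [ 0.05 -0.18  0.07] [0.46838 0.37695 0.12925]
```

apply_moves(
  steps=[0, 0, 0.05, 0, 0, 0, 0, 0, 0, 0, 0, 0, 0, 0],
)

```text
t: 26.53
tool_pos: [0.4685, 0.377, 0.1277]
orientation: [1.738, 2.617, 0.001]
force: [1.1, 0.1, 1.7]
opening: 0.0007
gripper_force: 1.0
```

```bash
python3 avg.py
```

```text
26.9333 [ 0.57 -0.04  1.73] [0.46853 0.37704 0.1279 ]
```

apply_moves(
  steps=[0, 0, 0.05, 0, 0, 0, 0, 0, 0, 0.05, 0, 0, 0, 0, 0, 0, 0.04, 0, 0, 0, 0, 0, 0, 0, 0, 0, 0, 0],
)

```text
t: 27.27
tool_pos: [0.4685, 0.377, 0.1235]
orientation: [1.737, 2.617, 0.001]
force: [0.2, 0.4, 4.3]
opening: 0.0007
gripper_force: 2.2
```

```bash
python3 avg.py
```

```text
27.6667 [-0.12  0.04  4.55] [0.46851 0.37703 0.12369]
```

Contact is at 0.129 and the force is still rising steadily at 0.1237, so the tip is already down over 5 mm. Pressing to the stop and holding 2 s.

apply_moves(
  steps=[0, 0, 0.04, 0, 0, 0, 0, 0, 0, 0.04, 0, 0, 0, 0, 0, 0, 0, 0, 0, 0, 0, 0, 0, 0, 0, 0, 0, 0, 0, 0, 0, 0, 0, 0, 0, 0, 0, 0, 0, 0, 0, 0, 0, 0, 0, 0, 0, 0, 0, 0, 0, 0, 0, 0, 0, 0, 0, 0, 0, 0, 0, 0, 0, 0, 0, 0, 0, 0, 0, 0, 0, 0, 0, 0, 0, 0, 0],
)

```text
t: 28.58
tool_pos: [0.4687, 0.3771, 0.1227]
orientation: [1.737, 2.617, 0.002]
force: [-3.5, -2.6, 12.8]
opening: 0.0005
gripper_force: 7.0
```

apply_moves(
  steps=[0, 0, 0.03, 0, 0, 0, 0, 0, 0, 0, 0, 0, 0, 0, 0, 0, 0, 0, 0, 0, 0, 0, 0, 0, 0, 0, 0, 0, 0, 0, 0, 0, 0, 0, 0, 0, 0, 0, 0, 0, 0, 0, 0, 0, 0, 0, 0, 0, 0, 0, 0, 0, 0, 0, 0, 0, 0, 0, 0, 0, 0, 0, 0, 0, 0, 0, 0, 0, 0, 0, 0, 0, 0, 0, 0, 0, 0, 0, 0, 0, 0, 0, 0, 0],
)

```text
t: 29.58
tool_pos: [0.4688, 0.3772, 0.1227]
orientation: [1.737, 2.617, 0.002]
force: [-5.0, -3.5, 18.6]
opening: 0.0008
gripper_force: 9.4
```

```bash
python3 avg.py
```

```text
29.9833 [-5.42 -3.44 18.55] [0.46877 0.37722 0.12269]
```

The hard stop is at 0.1227, about 6 mm below contact, and it was held over 2 s. Now I lift off.

apply_moves(
  steps=[0, 0, -0.3, 0, 0, 0, 0, 0, 0, -0.6, 0, 0, 0, 0, 0, 0, -0.9, 0, 0, 0, 0, 0, 0, -0.9, 0, 0, 0, 0, 0, 0, -0.6, 0, 0, 0, 0, 0, 0, 0, 0, 0, 0, 0, 0, 0, 0, 0, 0, 0, 0, 0, 0, 0, 0, 0, 0, 0],
)

```text
t: 30.65
tool_pos: [0.4676, 0.3765, 0.2172]
orientation: [-1.737, -2.617, 0.004]
force: [0.4, -0.4, -1.0]
opening: 0.0006
gripper_force: 0.0
```

```bash
python3 - <<'E'
from h import *
to(None);c=snap('side','s9.png')
for n,z in dict(wide_tip_top=.16,beaker_near_mid=.036,beaker_far_mid=.036,amber_mid=.0575).items():
    for d in eyes.place_of('side',n)[:1]: print(n,np.round(d['xy']),ray('side',d['xy'],z,c).round(3))
print(robot.close_job())
E
```

```text
t 30.65 pos [0.4676 0.3765 0.2172] q [0.59 0.12 1.44 0.   1.58 0.19] F [ 0.4 -0.4 -1. ] open 0.0006
axes x [-0.388  0.922 -0.001] y [ 0.922  0.388 -0.003] z [-0.002 -0.002 -1.   ]
wide_tip_top [361. 212.] [0.467 0.374 0.16 ]
beaker_near_mid [352. 214.] [0.415 0.146 0.036]
beaker_far_mid [294. 269.] [0.652 0.399 0.036]
amber_mid [314. 290.] [0.627 0.524 0.057]
the job is handed in; nothing more can be done
None
```

I handed the job in at about 31 s; no verdict came back. By the force and image readings, the wide canister's nut is unscrewed to its stop, and its tip was pressed fully down for over two seconds and released. I never went near the tall canister, and the beakers and amber bottle were within about 20 mm of their starting spots in the last side view.

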